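# Feel the gap of a gel-plate clamp with a taper gauge

### The job

Draw the taper gauge out of its slotted stand and slide its blade, upright and in line with the gap, down between the two metal plates of the casting clamp until it drags snugly: both plates pinch the blade and the sprung plate has just given way, by about one to three millimetres. Do not drive it in to the handle or pry the plates wide apart, and leave the other things on the bench alone. Finish while still holding the gauge by its handle, still at that depth.

Things in the scene. Friction and masses are not known exactly. Their poses are not given: they have to be found in the camera images.
- gauge_handle (a point): Taper gauge, 90 g: black handle 16 (x) x 36 (y) x 70 mm tall (z); below it a flat steel blade 24 mm wide (y), 80 mm long, its thickness (x) growing evenly from 2.5 mm at the tip to 10.5 mm at the handle. This point is the handle's centre, 35 mm above its underside, 115 mm above the blade's tip. z points from tip to handle. It starts upright in the stand.
- gauge_tip (a point): The middle of the blade's tip; same axes as gauge_handle.
- stand_top (a point): Fixed white block stand 50 x 64 x 95 mm tall; this point is the centre of its top, in the middle of a slot 13 (x) x 28 mm (y), 88 mm deep. The gauge hangs in it: handle underside on the block's top, blade in the slot, axes in line. Lift straight up at least 85 mm to clear.
- mouth (a point): Clamp's rear, sprung plate: point on its inner face at rest, at mid-length, at its top edge, 100 mm above the bench. x points across the gap, from the front plate into this one; y runs along the gap. The gap, 5 to 7 mm (varies), lies on the -x side, open at top and ends, 85 mm deep. Plates: aluminium, upright, 10 mm thick, 90 mm long (y), top inner edges bevelled 4 mm at 45 degrees.
- front_edge (a point): Clamp's fixed front plate: point on its inner face (as if not bevelled) at mid-length and top edge; its distance to mouth along x is the gap; axes as mouth. A low foot with two screw heads stands out 38 mm on its -x side.
- sprung_plate (a joint): How far the sprung plate is pushed back (m): 0 at rest, 0.008 at most; 3 N starts it, 1.5 N more per mm. A centred blade meets both plates 25 mm (5 mm gap) to 45 mm (7 mm gap) below the plate tops; each 10 mm deeper pushes it back 1 mm, with several newtons of drag. A blade off-centre presses on one plate only: ease it away from the side that pushes back until the side forces balance.
- gauge: The taper gauge itself; origin at the tip.
- front_plate: The fixed front plate; origin at the foot of its inner face, 85 mm under front_edge.
- clamp: The clamp's base with its sprung plate; origin 100 mm under mouth, same axes.
- petri_1: Bystander: glass dish with lid, 90 mm across, 18 mm high, origin under its centre.
- timer: Bystander: pale kitchen-type timer 62 x 66 x 21 mm, origin under its centre.
- slide_pack: Bystander: carton of glass slides 32 x 79 x 30 mm, origin under its centre.
- pen_1: Bystander: marker pen 135 mm long, origin under its centre.
- beaker_100: Bystander: glass beaker 60 mm wide, 70 mm tall, origin under its centre.

How it is judged:
By the outcome, as a careful person would: the job done as asked, in the order asked, and still so for the second after the job is handed in, while the arm keeps its last pose, push and grip.
It also fails if it takes over 61 s, if anything falls off the work surface, if the arm or the gripper's body presses on something with over 40 N, if the wrist force passes 120 N, or if a joint passes its speed limit or range.

### The arm

A 6-joint arm with a two-finger parallel gripper is mounted at the origin on a cart in front of the work surface, level with it; the furniture and walls round the work are solid. World frame = base frame: x ahead of the robot, y to its left, z up, the work surface at z = 0. Lengths are in m, angles in rad, forces in N, time in s.
With the tool pointing down it reaches from about 0.375 to 0.975 m from the base axis. Payload 3.8 kg.
Tool frame: the origin (TCP) lies midway between the tips of the shut fingers; the grasp point (between the pads) lies 19 mm behind it; x points along the fingers, y is the direction in which the jaws open and shut, and the axes are right-handed (so a half turn about x gives the same grasp; the last joint's range is limited). The gripper opens to 88 mm and grips with 3 to 60 N. Pads are 18 mm wide; open, the fingers measure 123 mm over their backs; the gripper's body (75 mm by 187 mm) begins 45 mm behind the grasp point.
Start: joints at [-1.163, 0.264, 1.604, -0, 1.274, -0.037], TCP at [0.29, -0.609, 0.239] pointing down, gripper open.
Joint ranges: [-2.63, 2.63], [-0.94, 2.18], [0.31, 2.57], [-1.31, 4.45], [0, 2.66], [-2.55, 2.55]. Speed limits (rad/s): [2.57, 2.57, 3.14, 3.14, 3.14, 3.14].

### API

Orientations are given as a rotation vector (axis times angle).
In Python, from cell import manip, inverse_kinematics, cams, order gives the robot as it stands. Calls block until the motion is done:
- manip.move_pose(position, orientation): joint-space move of the TCP to a pose.
- manip.move_linear(position, rate=0.15, rot=None): straight line of the TCP; rot=None keeps the orientation; rate is the mean speed in m/s.
- manip.set_joints(angles): joint-space move.
- manip.set_gripper(opening, force=None): finger opening in m; force is the grip in N (None keeps the last); returns when the fingers have stopped.
- manip.dwell(seconds).
- inverse_kinematics(position, orientation): joint angles nearest the present ones, or None.
- manip.state(): the state.
- cams.capture(name): name is "scene" or "side" or "wrist"; returns a dict with "image" (420x560x3 uint8, blue, green, red), "z_map" (420x560 float32, m along the optical axis (not along the pixel's ray), 0 where there is no reading), "intrinsics" (3x3 intrinsics, pixels), "position" and "orientation" of the camera in the world; the wrist camera has in their place "T_tool_cam" (4x4, takes a point from camera to tool coordinates, whose origin is the TCP and whose axes are the tool frame's). Camera axes: x right, y down, z forward; pixel columns grow to the right and rows downward; lengths in m; the calibration is good to about 2 mm. A picture is of the moment at which its call begins: read the wrist's pose just before it.
A pose or a line that the arm cannot do raises manip.IKError and nothing moves.
- order.close_job(): hands the job in, once; it reports no verdict.
The state is a dict: "clock": time; "joint_pos": joint angles; "joint_velocities": joint speeds; "tau": joint torques, N m; "tool_pos": TCP position; "tcp_rot": TCP orientation; "contact_force": force on the tool from outside, world axes, zero at the start; "moment": the same for the moment, N m; "gripper_width": finger opening in m.
Only numpy, scipy, OpenCV 4.12 (cv2) and the standard library are available. Lean on these libraries where they do the work, as an engineer would, in place of code of your own. Each camera call takes 0.05 s, during which the arm holds its last target. There are 200 camera calls.

## Working session

There is one attempt and no reset: what is moved stays moved. The work goes in short steps, each a Python script; the robot and the scene stay as the last script left them, time stands still between calls to the robot, and variables do not carry over. Pictures are saved under pics/ and viewed, about 8 in all and at most 12, crops included, and the job is handed in when it is done.

```bash
ls; mkdir -p pics; cat > h.py <<'E'
import numpy as np, cv2
from scipy.spatial.transform import Rotation as R
from cell import manip, inverse_kinematics, cams, order
def rot(o):
    o=np.array(o,float)
    return o if o.shape==(3,3) else (R.from_rotvec(o).as_matrix() if o.size==3 else R.from_quat(o).as_matrix())
def cap(name):
    s=manip.state(); c=cams.capture(name)
    if 'T_tool_cam' in c:
        T=np.eye(4);T[:3,:3]=rot(s['tcp_rot']);T[:3,3]=s['tool_pos'];T=T@np.array(c['T_tool_cam'])
    else:
        T=np.eye(4);T[:3,:3]=rot(c['orientation']);T[:3,3]=c['position']
    c['T']=T
    z=c['z_map'];K=c['intrinsics'];v,u=np.mgrid[:z.shape[0],:z.shape[1]]
    p=np.stack([(u-K[0,2])/K[0,0]*z,(v-K[1,2])/K[1,1]*z,z],-1)
    w=p@T[:3,:3].T+T[:3,3]; w[z==0]=np.nan
    c['w']=w
    return c
E
python3 - <<'E'
from h import *
import pickle
for n in('scene','side'):
    c=cap(n);cv2.imwrite(f'pics/{n}1.png',c['image']);pickle.dump(c,open(f'{n}.pkl','wb'))
    print(n,c['position'],c['orientation'],c['intrinsics'][0,0])
print(manip.state())
E
```

```text
pics
scene [0.08908517 0.56491226 0.8767791 ] [-0.94815866  2.50996103 -1.03549483] 457.0368092013503
side [ 0.47112655 -0.77408245  0.55994781] [-2.08704317  0.15104048 -0.1137449 ] 421.6569181236419
{'clock': 0.1, 'joint_pos': array([-1.16290799e+00,  2.64653145e-01,  1.60523477e+00, -3.52672124e-05,
        1.27372028e+00, -3.68890575e-02]), 'joint_velocities': array([-1.64635000e-03, -2.35734000e-04, -4.08009403e-03, -2.75033510e-04,
        7.76027506e-05, -1.07388247e-03]), 'tau': array([ 6.42641880e-04, -5.03616822e+01, -3.58070862e+01,  7.30803469e-02,
        2.33138428e-02, -6.26686688e-05]), 'tool_pos': array([ 0.29016027, -0.60873283,  0.23753059]), 'tcp_rot': array([ 1.9752403 ,  0.44876237, -1.97606039]), 'contact_force': array([-0.22522842,  0.08041306,  0.97932877]), 'moment': array([ 0.00892831,  0.00279313, -0.00461194]), 'gripper_width': 0.08804238501059204}
```

View pics/scene1.png

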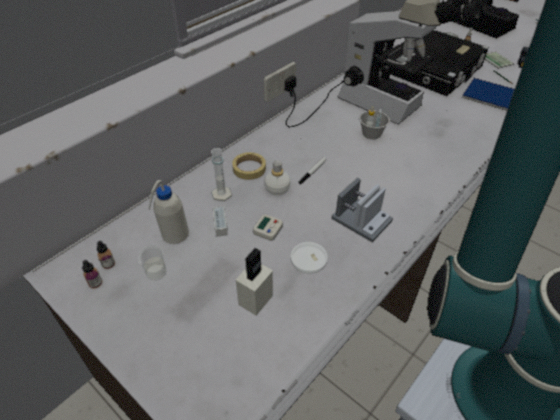

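View pics/side1.png

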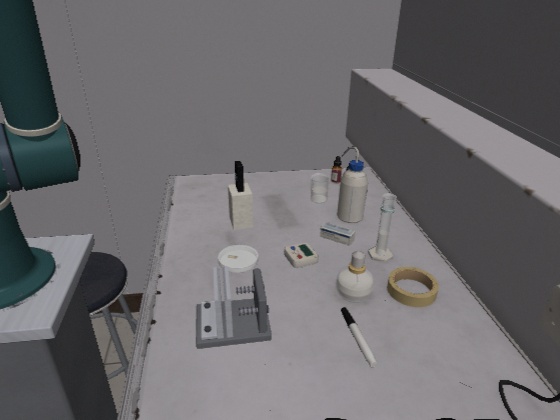

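The scene view shows the stand with the black handle at about (253,275), the clamp at about (362,210) and the dish between them at (309,257). The side view shows the clamp at (233,307) with its screw foot towards the robot. Next I extract the geometry from the depth maps.

```bash
python3 - <<'E'
import pickle,numpy as np,cv2
P=[]
for n,boxes in(('scene',((235,240,280,315),(325,170,395,240))),('side',((222,155,260,232),(190,262,275,348)))):
    c=pickle.load(open(n+'.pkl','rb'))
    for k,(a,b,d,e) in zip(('stand','clamp'),boxes):
        w=c['w'][b:e,a:d].reshape(-1,3);w=w[np.isfinite(w[:,0])]
        for lo,hi in ((.088,.101),(.12,.18)) if k=='stand' else ((.09,.106),(.008,.02)):
            q=w[(w[:,2]>lo)&(w[:,2]<hi)]
            if len(q)<8: print(n,k,lo,len(q));continue
            r=cv2.minAreaRect((q[:,:2]*1000).astype(np.float32))
            print(n,k,lo,len(q),'med',q.mean(0).round(4),'minrect mm',np.round(r[0],1),np.round(r[1],1),round(r[2],1),'zmax',q[:,2].max().round(4))
        q=w[(w[:,2]>.02)&(w[:,2]<.2)]
        # top-down plot
        im=np.zeros((400,400,3),np.uint8);m=np.median(q[:,:2],0)
        for p in q:
            x,y=((p[:2]-m)*2000+200).astype(int)
            if 0<=x<400 and 0<=y<400: im[399-x,399-y]=cv2.applyColorMap(np.uint8([[min(255,p[2]*1500)]]),cv2.COLORMAP_JET)[0,0]
        P.append(im);print('plot centre',m.round(4))
cv2.imwrite('pics/top.png',cv2.resize(np.vstack([np.hstack(P[:2]),np.hstack(P[2:])]),(600,600),interpolation=cv2.INTER_AREA)*2)
E
```

```text
scene stand 0.088 435 med [0.504  0.1761 0.0931] minrect mm [510.6 169.9] [51.1 65.5] 5.6 zmax 0.1009
scene stand 0.12 306 med [0.5069 0.1737 0.1487] minrect mm [509.9 170.1] [16.5 36.5] 4.1 zmax 0.1662
plot centre [0.5023 0.183 ]
scene clamp 0.09 279 med [ 0.4589 -0.1912  0.0958] minrect mm [ 484.7 -194.3] [80.9 93. ] 1.1 zmax 0.1011
scene clamp 0.008 638 med [ 0.4624 -0.1753  0.0137] minrect mm [ 472.3 -192.3] [130.2 102.6] 1.7 zmax 0.02
plot centre [ 0.4619 -0.1814]
side stand 0.088 248 med [0.5135 0.1561 0.0943] minrect mm [513.5 165. ] [50.1 69.8] 7.2 zmax 0.1007
side stand 0.12 183 med [0.513  0.1553 0.1463] minrect mm [513.1 163.9] [15.4 36.6] 8.7 zmax 0.1662
plot centre [0.5127 0.1388]
side clamp 0.09 536 med [ 0.4707 -0.2042  0.0973] minrect mm [ 488.8 -198. ] [92.9 83.1] 89.9 zmax 0.1022
side clamp 0.008 1828 med [ 0.4812 -0.1898  0.0145] minrect mm [ 473.8 -131.2] [129.7 235.6] 0.9 zmax 0.0199
plot centre [ 0.4665 -0.2247]
```

View pics/top.png

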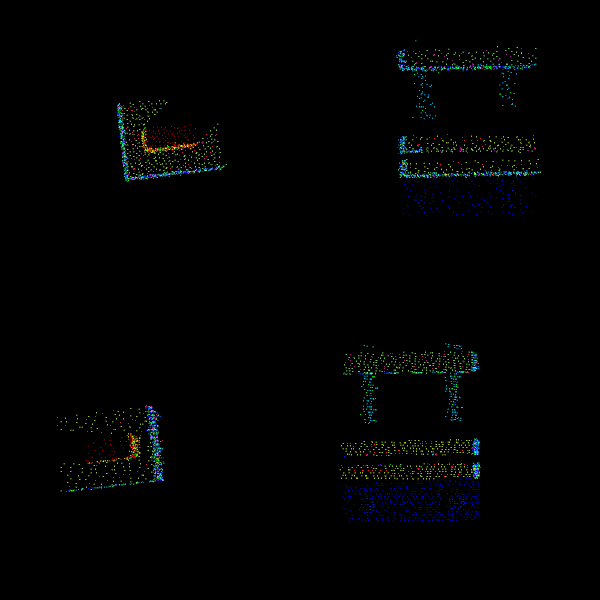

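Both views agree to about 5 mm: the stand is near (0.512, 0.167) with a yaw of about 6°, and the clamp gap is near (0.455, -0.195) with a yaw of about 1°. I'll refine both with the wrist camera, clamp first because it's on the way.

```bash
cat >> h.py <<'E'
def down(yaw,flip=1):
    x=np.array([0,0,-1.]);y=flip*np.array([np.cos(yaw),np.sin(yaw),0]);return R.from_matrix(np.stack([x,y,np.cross(x,y)],1)).as_rotvec()
E
python3 - <<'E'
from h import *
import pickle
for f in(1,-1):
  print(f,[inverse_kinematics(p,down(a,f)) for p,a in(((.455,-.195,.3),.017),((.512,.167,.3),.11),((.512,.167,.14),.11))])
print('T',cams.capture('wrist')['T_tool_cam'])
f=max((1,-1),key=lambda f:-abs((lambda q:9 if q is None else q[5])(inverse_kinematics((.455,-.195,.3),down(.017,f)))))
print('flip',f)
for n,p,a in(('wc',(.455,-.195,.30),.017),('ws',(.512,.167,.33),.11)):
    manip.move_pose(p,down(a,f));manip.dwell(.3)
    c=cap('wrist');pickle.dump(c,open(n+'.pkl','wb'));cv2.imwrite(f'pics/{n}.png',c['image'])
    s=manip.state();print(s['clock'],s['tool_pos'],s['joint_pos'].round(2),s['contact_force'])
cv2.imwrite('pics/wboth.png',cv2.resize(np.hstack([cv2.imread('pics/wc.png'),cv2.imread('pics/ws.png')]),(800,300)))
E
```

```text
1 [array([-4.55213486e-01, -1.15320917e-01,  1.89742918e+00, -4.44089210e-16,
        1.35948440e+00, -4.72213486e-01]), array([ 0.26903946, -0.0285946 ,  1.8164744 ,  0.        ,  1.35371285,
        0.15903946]), array([0.26903946, 0.09123225, 1.99721828, 0.        , 1.05314213,
       0.15903946])]
-1 [None, None, None]
T [[ 1.99222805e-04 -3.02342131e-01  9.53199452e-01 -1.45892938e-01]
 [ 9.99999967e-01  2.16784104e-04 -1.40243294e-04  9.02175497e-05]
 [-1.64237033e-04  9.53199449e-01  3.02342164e-01 -7.92811525e-02]
 [ 0.00000000e+00  0.00000000e+00  0.00000000e+00  1.00000000e+00]]
flip 1
2.15 [ 0.45491661 -0.19546547  0.29984554] [-0.46 -0.11  1.9  -0.    1.36 -0.47] [-0.05112969 -0.46103897 -0.49361613]
3.875 [0.51217871 0.1663046  0.32999553] [ 0.27 -0.04  1.77 -0.    1.41  0.16] [ 0.59315819  0.28655034 -0.15356616]
```

View pics/wboth.png

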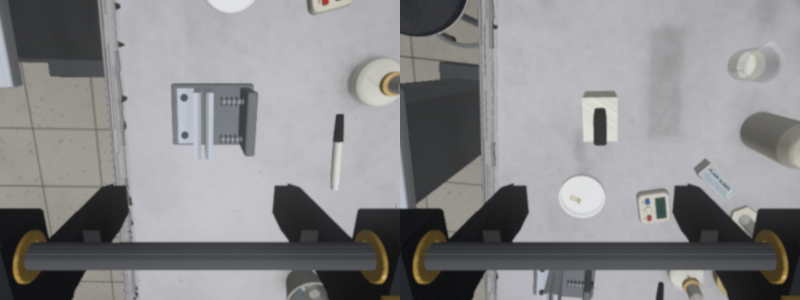

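The left half (clamp) shows the two plates at about (203,125) in this downscaled view, with springs and a rear wall to the right. The right half shows the stand with the handle at (600,125). Now I fit the top faces.

```bash
cat > fit.py <<'E'
from h import *
import pickle
from scipy import ndimage
c=pickle.load(open('ws.pkl','rb'));w=c['w'].reshape(-1,3);w=w[np.isfinite(w[:,0])&(np.hypot(w[:,0]-.512,w[:,1]-.167)<.06)]
for lo,hi in((.158,.175),(.09,.1)):
    q=w[(w[:,2]>lo)&(w[:,2]<hi)];r=cv2.minAreaRect((q[:,:2]*1000).astype(np.float32));print(lo,len(q),np.round(q.mean(0),4),r,np.median(q[:,2]))
c=pickle.load(open('wc.pkl','rb'));w=c['w'].reshape(-1,3)
w=w[np.isfinite(w[:,0])&(abs(w[:,0]-.455)<.05)&(abs(w[:,1]+.195)<.06)]
q=w[(w[:,2]>.0)]
t=w[w[:,2]>.095]
print(len(t),'y range',t[:,1].min(),t[:,1].max(),'z',np.median(t[:,2]))
# yaw: scan for sharpest histogram of x
best=max((( np.var(np.histogram(t[:,0]*np.cos(a)+t[:,1]*np.sin(a),np.arange(.40,.51,.0005))[0]),a) for a in np.arange(-.1,.1,.0025)));a=best[1];print('yaw',a)
u=w[:,0]*np.cos(a)+w[:,1]*np.sin(a);v=-w[:,0]*np.sin(a)+w[:,1]*np.cos(a)
vc=(v[w[:,2]>.095].min()+v[w[:,2]>.095].max())/2;print('v mid',vc)
m=abs(v-vc)<.035
for b in np.arange(.425,.49,.001):
    k=m&(u>=b)&(u<b+.001)
    if k.any(): print(round(b,3),k.sum(),np.percentile(w[k,2],[5,50,95]).round(4))
E
python3 fit.py; python3 - <<'E'
import cv2
i=cv2.imread('pics/wc.png');cv2.imwrite('pics/wcc.png',cv2.resize(i[110:235,230:370],None,fx=4.5,fy=4.5,interpolation=cv2.INTER_CUBIC))
E
```

```text
0.158 767 [0.5125 0.1687 0.1642] ((512.5994873046875, 167.67681884765625), (15.63147258758545, 36.452781677246094), 6.203247547149658) 0.1644303956374042
0.09 2174 [0.5121 0.1722 0.0948] ((512.3463134765625, 167.62762451171875), (49.95806121826172, 64.49930572509766), 7.039403438568115) 0.09483034037482127
26998 y range -0.24190843724678468 -0.15139473452752528 z 0.37947183136075274
yaw 8.326672684688674e-17
v mid -0.196651585887155
0.425 232 [0.0223 0.3797 0.3819]
0.426 246 [0.0224 0.38   0.382 ]
0.427 226 [0.0229 0.3802 0.382 ]
0.428 229 [0.0228 0.3797 0.382 ]
0.429 244 [0.0224 0.3798 0.3819]
0.43 242 [0.0226 0.3798 0.3818]
0.431 255 [0.0226 0.3797 0.3821]
0.432 247 [0.0224 0.3798 0.382 ]
0.433 250 [0.0224 0.3797 0.382 ]
0.434 236 [0.0226 0.3799 0.3819]
0.435 243 [0.0224 0.3799 0.3819]
0.436 211 [0.0229 0.3803 0.3819]
0.437 238 [0.0221 0.3801 0.3818]
0.438 252 [0.0222 0.3799 0.3819]
0.439 241 [0.0222 0.3795 0.382 ]
0.44 252 [0.022  0.3797 0.3818]
0.441 251 [0.0222 0.3798 0.3819]
0.442 234 [0.022  0.3797 0.382 ]
0.443 241 [0.0224 0.3801 0.3818]
0.444 202 [0.0233 0.3802 0.3817]
0.445
[... 775 characters left out ...]
6 0.3817]
0.469 259 [0.0991 0.3794 0.3819]
0.47 261 [0.099  0.3794 0.3817]
0.471 262 [0.0991 0.3795 0.382 ]
0.472 225 [0.0994 0.38   0.3819]
0.473 183 [0.3772 0.3805 0.382 ]
0.474 193 [0.377  0.3805 0.3819]
0.475 184 [0.3771 0.3805 0.3819]
0.476 207 [0.0148 0.3801 0.3818]
0.477 247 [0.014  0.3798 0.3818]
0.478 244 [0.0142 0.38   0.3819]
0.479 228 [0.0143 0.3799 0.3819]
0.48 240 [0.0142 0.3799 0.3819]
0.481 239 [0.0142 0.3797 0.3819]
0.482 237 [0.0143 0.3799 0.382 ]
0.483 235 [0.0143 0.3801 0.3818]
0.484 256 [0.0144 0.3795 0.3818]
0.485 262 [0.0142 0.3796 0.3819]
0.486 255 [0.0143 0.3797 0.3818]
0.487 256 [0.0143 0.3797 0.3818]
0.488 243 [0.0142 0.3801 0.3818]
0.489 248 [0.0142 0.3798 0.3818]
```

View pics/wcc.png

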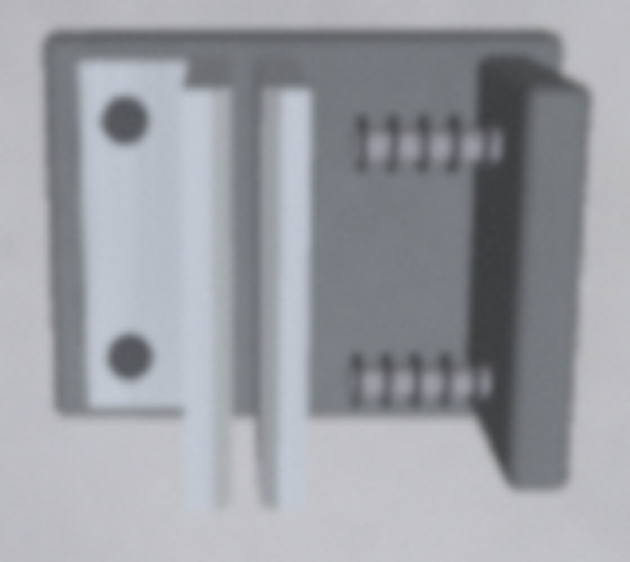

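Gap from the depth profile: front face x≈0.4568, rear face x≈0.4628, so the gap is about 6 mm and centred at 0.4598. The clamp crop agrees, with the gap at about (250,300) in the crop. I'll refit the clamp yaw without the gripper pixels, then grasp and lift.

```bash
python3 - <<'E'
from h import *
import pickle
c=pickle.load(open('wc.pkl','rb'));w=c['w'].reshape(-1,3)
w=w[np.isfinite(w[:,0])&(abs(w[:,0]-.458)<.04)&(abs(w[:,1]+.195)<.06)&(w[:,2]<.2)]
for nm,x0,x1 in(('front',.440,.4598),('rear',.4598,.480)):
    t=w[(w[:,2]>.094)&(w[:,0]>x0)&(w[:,0]<x1)]
    bins=np.arange(-.238,-.154,.004);i=np.digitize(t[:,1],bins)
    for lab,fn in(('lo',np.min),('hi',np.max)):
        e=np.array([[t[i==k,1].mean(),fn(t[i==k,0])] for k in range(1,len(bins)) if (i==k).sum()>5])
        p=np.polyfit(e[:,0]+.1967,e[:,1],1);print(nm,lab,p.round(4),'yaw',-p[0])
    print('y',t[:,1].min(),t[:,1].max())
g=np.array([.51255,.16765,0]);o=down(.115)
manip.set_gripper(.06,45)
manip.move_pose(g+[0,0,.2],o); manip.move_linear(g+[0,0,.111],.12)
manip.dwell(.2);s=manip.state();print(s['clock'],s['tool_pos'],s['contact_force'])
manip.set_gripper(0.0,45);s=manip.state();print(s['clock'],s['gripper_width'],s['contact_force'],s['tool_pos'])
manip.move_linear(g+[0,0,.111+.01],.05);s=manip.state();print(s['contact_force'],s['gripper_width'])
manip.move_linear(g+[0,0,.111+.115],.1);manip.dwell(.3);s=manip.state();print(s['clock'],s['contact_force'],s['moment'],s['gripper_width'],s['tool_pos'])
c=cap('side');cv2.imwrite('pics/side2.png',cv2.resize(c['image'][100:260,160:330],None,fx=3.5,fy=3.5))
pickle.dump(c,open('side2.pkl','wb'))
E
```

```text
front lo [-0.0087  0.4469] yaw 0.008674021047737672
front hi [-0.0166  0.4563] yaw 0.016603887008892135
y -0.24190843724678468 -0.15169777088492856
rear lo [-0.0223  0.4629] yaw 0.02230901731877758
rear hi [-0.0165  0.4721] yaw 0.01647665991033441
y -0.24135049466945704 -0.15139473452752528
6.1333 [0.51332596 0.16788182 0.11207291] [0.57593446 0.29945987 0.68543015]
6.8667 0.01627437568884179 [-0.4523102  -0.11131604  0.18872116] [0.51240513 0.16762431 0.11090646]
[-0.32832191  0.41874102 -1.47895726] 0.01559877457178701
8.7167 [ 0.16025328 -0.06605324 -2.03588447] [-0.01225444 -0.07140274 -0.01306627] 0.0158976072804997 [0.5123281  0.16757681 0.22550125]
```

View pics/side2.png

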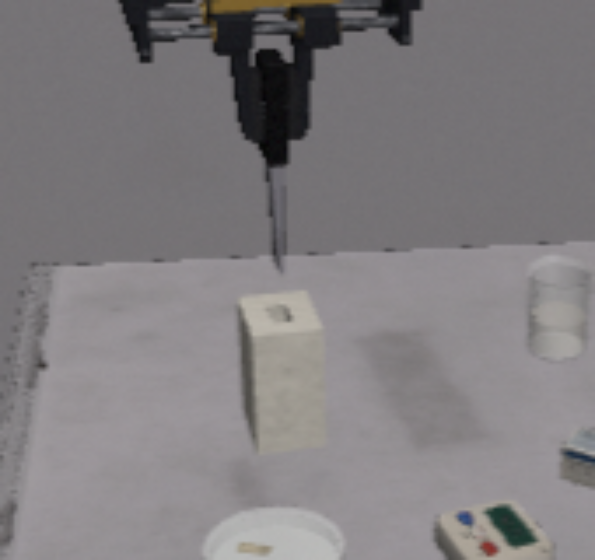

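The gauge is lifted clear of the stand, upright, with the blade tip at about (281,270) in the crop above the slot. The grip width of 15.9 mm matches the handle. Next I move over the clamp and check the blade against the gap from two views.

```bash
cat >> h.py <<'E'
def force(n=8,dt=.03):
    F=[]
    for _ in range(n):
        manip.dwell(dt);s=manip.state();F.append(np.r_[s['contact_force'],s['moment']])
    return np.mean(F,0),s
E
python3 - <<'E'
from h import *
import pickle
o=down(.0166);p=np.array([.4597,-.1966,.226])
manip.move_pose(p,o)
manip.move_linear(p-[0,0,.024],.06);manip.dwell(.2)
F,s=force();print(s['clock'],F.round(3),s['tool_pos'],s['gripper_width'])
np.save('F0.npy',F)
a=cap('side');b=cap('wrist');pickle.dump((a,b),open('pre.pkl','wb'))
i1=cv2.resize(a['image'][190:350,180:290],None,fx=3.6,fy=3.6,interpolation=cv2.INTER_CUBIC)
i2=cv2.resize(b['image'][60:315,180:370],(int(190*576/255),576),interpolation=cv2.INTER_CUBIC)
cv2.imwrite('pics/pre.png',np.hstack([i1[:576],i2])[:, :800])
E
```

```text
11.1583 [-0.182 -0.055 -0.967 -0.009 -0.08  -0.011] [ 0.45976125 -0.19669833  0.202188  ] 0.015410138244310617
```

View pics/pre.png

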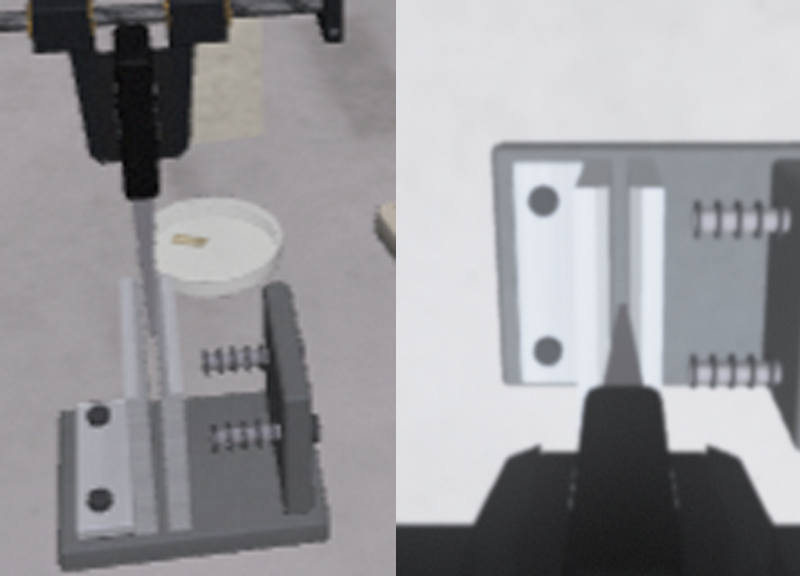

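The blade tip at (623,308) in the right view lines up with the gap, whose middle is at about x=621, and it looks upright in the side view. Now I descend in force-monitored steps, easing sideways with Fx.

```bash
cat > ins.py <<'E'
from h import *
import sys
d0,d1,st=map(float,sys.argv[1:4]);x=float(sys.argv[4]);F0=np.load('F0.npy')
for d in np.arange(d0,d1+1e-6,st):
    manip.move_linear([x,-.1966,.196-d/1000],.03)
    for k in range(4):
        F,s=force(5);F-=F0
        print('d%.1f x%.2f F'%(d,x*1e3),F[:3].round(2),'M',F[3:].round(3),'tcp',(s['tool_pos']*1e3).round(2),'t%.1f'%s['clock'])
        if abs(F[0])<1 or k==3: break
        x+=np.clip(F[0]*1e-4,-4e-4,4e-4)
        manip.move_linear([x,-.1966,.196-d/1000],.03)
    if np.linalg.norm(F[:3])>25: print('STOP');break
E
python3 ins.py 8 20 6 .4597; python3 ins.py 24 36 4 .4597
```

```text
d8.0 x459.70 F [ 0.38  0.26 -0.1 ] M [-0.03  -0.006 -0.011] tcp [ 459.87 -196.69  188.22] t12.0
d14.0 x459.70 F [ 0.44 -0.27 -0.09] M [-0.025  0.016  0.012] tcp [ 459.84 -196.64  182.09] t12.6
d20.0 x459.70 F [-0.57 -0.04 -0.66] M [0.003 0.131 0.007] tcp [ 459.62 -196.57  175.92] t13.1
d24.0 x459.70 F [-1.08 -0.04 -1.24] M [-0.003  0.281  0.021] tcp [ 459.49 -196.5   171.8 ] t13.5
d24.0 x459.59 F [-1.63 -0.32 -0.77] M [0.023 0.345 0.014] tcp [ 459.5  -196.55  171.95] t13.9
d24.0 x459.43 F [-1.15  0.14 -0.32] M [0.056 0.319 0.023] tcp [ 459.46 -196.58  172.02] t14.4
d24.0 x459.31 F [-0.44  0.34 -0.74] M [0.045 0.221 0.033] tcp [ 459.41 -196.64  172.07] t14.8
d28.0 x459.31 F [-1.1  -0.04 -0.66] M [-0.024  0.254  0.026] tcp [ 459.23 -196.58  167.87] t15.2
d28.0 x459.20 F [-0.77  0.59 -0.89] M [-0.01   0.246  0.026] tcp [ 459.23 -196.59  168.03] t15.6
d32.0 x459.20 F [-1.05  0.16 -0.98] M [-0.026  0.35   0.046] tcp [ 459.07 -196.54  163.82] t16.1
d32.0 x459.10 F [-1.87 -0.1  -0.79] M [0.026 0.341 0.001] tcp [ 459.08 -196.53  163.99] t16.5
d32.0 x458.91 F [-1.1   0.08 -0.54] M [0.012 0.265 0.008] tcp [ 459.02 -196.6   164.09] t16.9
d32.0 x458.80 F [-0.57 -0.15 -0.7 ] M [0.045 0.143 0.015] tcp [ 458.98 -196.64  164.11] t17.3
d36.0 x458.80 F [-0.38  0.16 -0.26] M [-0.012  0.182  0.021] tcp [ 458.79 -196.58  159.92] t17.8
```

The blade touches the rear plate lightly, so I keep easing it towards -x. The moment is the cleaner signal, so I'll use it too and continue.

```bash
sed -i "s/if abs(F\[0\])<1 or k==3: break/f=.5*F[0]-.5*F[4]\/.2\n        if abs(f)<.7 or k==3: break/; s/np.clip(F\[0\]\*1e-4/np.clip(f*1.5e-4/" ins.py; python3 ins.py 36 46 2.5 .4587
```

```text
d36.0 x458.70 F [-0.61 -0.17 -0.15] M [-0.013  0.106  0.001] tcp [ 458.78 -196.61  160.05] t18.2
d38.5 x458.70 F [-0.33  0.37 -0.52] M [-0.024  0.142 -0.003] tcp [ 458.65 -196.57  157.4 ] t18.6
d41.0 x458.70 F [-1.02 -0.67 -0.74] M [-0.141  0.184  0.007] tcp [ 458.59 -196.63  154.8 ] t19.0
d41.0 x458.55 F [ 0.03 -1.22 -2.09] M [-0.227  0.036  0.026] tcp [ 458.57 -196.6   154.9 ] t19.5
d43.5 x458.55 F [-0.63 -0.35 -0.09] M [-0.105  0.13   0.008] tcp [ 458.67 -196.62  152.63] t19.9
d46.0 x458.55 F [-0.28 -0.3   1.15] M [-0.148  0.038  0.   ] tcp [ 458.79 -196.66  150.07] t20.3
```

```bash
python3 ins.py 48 58 2 .4586; cat > vis.py <<'E'
from h import *
import pickle,sys
# edges of the plates, far half (+y) visible to the wrist camera; ref = before insertion
def edges(c):
    w=c['w'].reshape(-1,3);w=w[np.isfinite(w[:,0])&(abs(w[:,0]-.458)<.04)&(w[:,2]>.0945)&(w[:,2]<.103)&(w[:,1]>-.178)&(w[:,1]<-.156)]
    u=(w[:,0]+.0166*(w[:,1]+.1967))*1e3
    f=u[u<459.5];r=u[(u>459.5)&(u<480)]
    return np.round(np.r_[np.percentile(f,[1,50,99]),np.percentile(r,[1,50,99])],2)
a,b=pickle.load(open('pre.pkl','rb'));print('pre wrist',edges(b),'side',edges(a))
a=cap('side');b=cap('wrist');print('now wrist',edges(b),'side',edges(a))
i1=cv2.resize(a['image'][190:350,180:290],None,fx=3.6,fy=3.6,interpolation=cv2.INTER_CUBIC)
i2=cv2.resize(b['image'][60:315,180:370],(int(190*576/255),576),interpolation=cv2.INTER_CUBIC)
cv2.imwrite('pics/'+sys.argv[1],np.hstack([i1[:576],i2])[:, :800])
E
python3 vis.py in1.png
```

```text
d48.0 x458.60 F [ 0.09 -0.94  1.5 ] M [-0.111 -0.03   0.037] tcp [ 458.84 -196.66  148.09] t20.7
d50.0 x458.60 F [ 0.99 -0.55  2.18] M [-0.144 -0.234  0.031] tcp [ 458.89 -196.69  146.08] t21.1
d50.0 x458.76 F [ 0.99 -0.67  2.52] M [-0.166 -0.217  0.023] tcp [ 458.91 -196.67  146.09] t21.5
d50.0 x458.92 F [ 0.54 -0.72  4.1 ] M [-0.191 -0.132  0.019] tcp [ 458.95 -196.65  146.08] t22.0
d52.0 x458.92 F [ 1.24 -0.63  3.67] M [-0.15  -0.294  0.041] tcp [ 459.01 -196.58  143.93] t22.4
d52.0 x459.12 F [ 1.27 -0.65  2.87] M [-0.163 -0.171  0.04 ] tcp [ 459.04 -196.58  143.92] t22.8
d52.0 x459.28 F [ 0.05 -0.83  3.57] M [-0.171  0.005  0.001] tcp [ 459.1  -196.58  143.94] t23.2
d54.0 x459.28 F [ 0.35 -0.75  2.59] M [-0.12  -0.046  0.015] tcp [ 459.18 -196.53  141.8 ] t23.6
d56.0 x459.28 F [ 0.82 -0.39  2.88] M [-0.113 -0.077  0.034] tcp [ 459.27 -196.55  139.86] t24.0
d58.0 x459.28 F [ 0.2  -0.14  3.32] M [-0.104 -0.081  0.014] tcp [ 459.32 -196.59  137.94] t24.5
pre wrist [446.45 451.65 456.37 462.42 467.12 472.36] side [448.01 451.86 456.84 463.42 467.91 472.84]
now wrist [446.47 451.4  456.39 464.12 468.79 473.86] side [447.97 449.89 451.85 469.43 472.26 474.44]
```

View pics/in1.png

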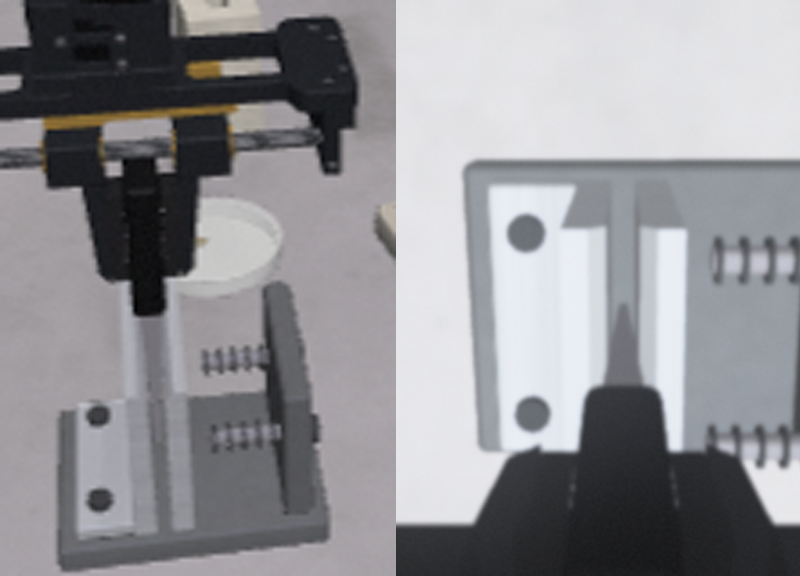

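Seen by the wrist camera, the rear plate has moved back about 1.6 mm while the front plate hasn't moved. The side forces are balanced and there is about 3 N of drag. The gauge hasn't shifted in the hand, since the blade sits at the same pixels as before. I'll go 3 mm deeper to sit mid-band, check, and hand in.

```bash
python3 ins.py 59.5 61 1.5 .45935; python3 vis.py in2.png; python3 - <<'E'
from h import *
manip.dwell(.5);F,s=force();print((F-np.load('F0.npy')).round(2),s['tool_pos'],R.from_rotvec(s['tcp_rot']).as_matrix()[:,0].round(4),s['gripper_width'],s['clock'])
order.close_job()
E
```

```text
d59.5 x459.35 F [-0.01 -0.4   4.52] M [-0.095 -0.026  0.021] tcp [ 459.45 -196.65  136.6 ] t25.0
d61.0 x459.35 F [ 0.29 -0.13  4.82] M [-0.098 -0.055  0.038] tcp [ 459.49 -196.65  135.03] t25.4
pre wrist [446.45 451.65 456.37 462.42 467.12 472.36] side [448.01 451.86 456.84 463.42 467.91 472.84]
now wrist [446.47 451.35 456.16 464.25 469.14 474.16] side [447.98 449.96 451.95 469.73 472.55 474.79]
[ 1.56 -0.69  4.39 -0.15 -0.22  0.02] [ 0.45946556 -0.1966523   0.13505129] [ 3.e-04 -1.e-04 -1.e+00] 0.015468108531889043 26.2583
the job is handed in; nothing more can be done
```

I drew the gauge straight up out of its stand and slid it upright and in line with the gap down between the plates. I handed the job in at 26 s on the robot's clock, still holding the handle. The tip was about 61 mm below the plate tops, so the handle's underside was about 19 mm above them.

**Last checks**
- **Plate movement:** the wrist camera shows the sprung plate pushed back about 1.8–2.0 mm. The front plate's outer edge did not move.
- **Pinch and drag:** upward drag was about 4.5 N, and contact on both plates began at about 42 mm depth.
- **Grip:** the finger opening was 15.5 mm on the 16 mm handle. At 58 mm depth the blade sat where it had in the wrist picture before insertion, so it had not slipped.
- **Upright:** the tool was within 0.02° of vertical.

**Disagreements**
- The last side-force reading was 1.6 N towards the sprung plate, against 0.3 N just before. That is above the roughly 0.5 N noise, so the blade may press slightly harder on the front plate.
- The side camera's plate edges, which the gripper partly hides at depth, agree only roughly: its one comparable edge gives about 2 mm.

I saw no contact with the other things on the bench, but took no separate check of them.

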